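Bring the tee round on the fittings carousel and hold it there

TASK

The sliding steel lid of the washer box on the fittings carousel has been left pulled out past the rim, where it would sweep things off the cart: push it fully home first, before turning the carousel. Then turn the carousel until the brass tee lies straight behind the pointer on the front of the stand, and keep gripping the carousel's T-handle so it stays still there for the fitter: the program finishes while holding it, nothing is let go. Leave all fittings lying in their bays and do not disturb the valve, gauge and tape lying round the carousel.

Things in the scene. Friction and masses are not known exactly. Their poses are not given: they have to be found in the camera images.
- stand: Fixed round dark-steel foot of the carousel, 184 mm across, 23 mm high. Origin on the cart top, on the carousel's upright turning axis; z up. A flat pointer 22 mm wide juts from it, low, along its -x axis (its front, roughly towards the robot) to 153 mm from the axis; on it at 143 mm a thin steel pin, top 26 mm above the cart. 'Straight behind the pointer' is on the stand's -x axis.
- turntable (a joint): Carousel angle on the stand, rad, 0 at the start, positive anticlockwise from above; turns both ways without end, friction about 0.05 N m, no detent or spring. Aluminium pan 239 mm across, rim 53 mm above the cart. Five equal bays of 72 degrees between radial dividers (tops 51 mm), floor 30 mm above the cart: one holds the washer box, four a fitting each, near 73 mm from the axis.
- handle_bar (a point): Centre of the T-handle's grip bar, on the turning axis, 117 mm above the cart. Axes are the turntable's: z up, -x from the axis through the middle of the washer box, y along the bar. Black plastic bar 90 mm long (y), 16 mm thick (x), 24 mm high (105 to 129 mm above the cart), on a steel rod 14 mm in diameter. Grip it from above across its thickness.
- handle: The T-handle as a body, fixed to the turntable. Origin on the turning axis at the height of the cart top, axes as handle_bar.
- lid (a joint): How far the flat sliding lid is pulled out, m: 0 fully home on its stop, 0.045 fully out (edge then 159 mm from the axis). It slides outward along the turntable's -x and stays where left; friction 1.5 N. Steel plate 71 (radial) x 57 x 3 mm, top 59.5 mm above the cart, between two rails (64 mm apart over all, tops 63.5 mm) on a grey box 72 x 56 mm, its outer wall 113.5 mm from the axis.
- lid_knob (a point): Middle of the lid's black round finger knob, 16 mm in diameter, its top 83.5 mm and this point 74.5 mm above the cart; on the turntable's -x axis, 85.5 mm from the turning axis when the lid is home, and lid further out when it is open. The knob can be pinched from above or pushed. Axes as handle_bar.
- tee_a: Loose; origin: centre of its underside, z up. The brass pipe tee, the fitting to bring to the front: three round open ends, 56 x 66 x 45 mm, lying flat in one of the four bays (which one varies).
- union_a: Loose; origin: centre of its underside, z up. Brass union, hexagonal collar with round ends, 54 x 54 x 48 mm, in another bay.
- nipple_a: Loose; origin: centre of its underside, z up. Brass hex nipple, threaded at both ends, 46 x 40 x 52 mm, standing in another bay.
- elbow_c: Loose; origin: centre of its underside, z up. Grey metal elbow, 56 x 56 x 41 mm, in another bay.
- ball_valve_0: Loose; origin: centre of its underside, z up. Small ball valve with a long lever, 52 x 138 x 77 mm, lying on the cart to the left of the carousel; leave it alone.
- pressure_gauge: Loose; origin: centre of its underside, z up. Round black pressure gauge lying on its back, 88 x 63 x 24 mm, on the cart to the right of the carousel; leave it alone.
- seal_tape: Loose; origin: centre of its underside, z up. Flat spool of sealing tape, 61 mm in diameter, 14 mm high, on the cart in front of the carousel on the left; leave it alone.
Not all that is in view belongs to the job. Leave any black or purple look-alike of the tee_a alone.

How it is judged:
On the way, in this order (a step that is already met when the one before it is completed fails the run):
1. the lid is fully home, before the carousel has been turned (value of joint lid below 0.003 m and not (value of joint turntable above 0.25 rad or value of joint turntable below -0.25 rad)), for 0.2 s.
2. the tee lies behind the pointer, the handle gripped and the carousel still (y of tee_a in the frame of stand between -0.015 and 0.015 m and x of tee_a in the frame of stand below -0.05 m and velocity of joint turntable between -0.04 and 0.04 rad/s and contact force between the fingers and handle above 5 N), for 0.3 s.
At the end, for the whole second after the job is handed in: The lid is home to within 3 mm; the tee's centre is within 15 mm of the stand's front line, on the pointer's side; the turntable is still (under 0.04 rad/s); the fingers still grip the T-handle with more than 5 N; all four fittings lie in their bays (all of step 2 and value of joint lid below 0.003 m and height (world z) of tee_a between 0.018 and 0.085 m and horizontal distance between each of tee_a, union_a, nipple_a, elbow_c and stand below 0.117 m and height (world z) of union_a between 0.018 and 0.085 m and height (world z) of nipple_a between 0.018 and 0.085 m and height (world z) of elbow_c between 0.018 and 0.085 m); the arm keeps its last pose, push and grip.
It fails at once if the carousel is turned (more than 0.25 rad) while the lid is out by more than 6 mm ((value of joint turntable above 0.25 rad or value of joint turntable below -0.25 rad) and value of joint lid above 0.006 m).
It fails at once if a fitting leaves its bay (height (world z) of any of tee_a, union_a, nipple_a, elbow_c above 0.085 m or horizontal distance between any of tee_a, union_a, nipple_a, elbow_c and stand above 0.118 m).
It fails at once if the valve, the gauge or the tape by the carousel is moved more than 25 mm (distance of any of ball_valve_0, pressure_gauge, seal_tape from where it was at the start of the episode above 0.025 m).
It also fails if it takes over 58 s, if anything falls off the work surface, if the arm or the gripper's body presses on something with over 40 N, if the wrist force passes 120 N, or if a joint passes its speed limit or range.

ROBOT

A 6-joint arm with a two-finger parallel gripper is mounted at the origin on a cart in front of the work surface, level with it; the furniture and walls round the work are solid. World frame = base frame: x ahead of the robot, y to its left, z up, the work surface at z = 0. Lengths are in m, angles in rad, forces in N, time in s.
With the tool pointing down it reaches from about 0.4 to 0.925 m from the base axis. Payload 12.5 kg.
Tool frame: the origin (TCP) lies midway between the tips of the shut fingers; the grasp point (between the pads) lies 19 mm behind it; z points along the fingers, y is the line along which they close (so a half turn about z gives the same grasp; the last joint's range is limited). The gripper opens to 95 mm and grips with 3 to 60 N. Pads are 20 mm wide; open, the fingers measure 119 mm over their backs; the gripper's body (75 mm by 180 mm) begins 59 mm behind the grasp point.
Start: joints at [-1.208, 0.491, 1.559, -0, 1.092, -0.106], TCP at [0.282, -0.558, 0.215] pointing down, gripper open.
Joint ranges: [-3.1, 3.1], [-0.84, 2.19], [0.05, 2.79], [-1.13, 4.28], [0.06, 2.93], [-2.69, 2.69]. Speed limits (rad/s): [2.22, 2.22, 2.79, 3.14, 3.14, 3.14].

INTERFACE

Orientations are given as a unit quaternion [w, x, y, z].
In Python, from cell import arm gives the robot as it stands.
- The arm moves only by the tool move_arm, never from a script. Its argument "deltas" is text: rows parted by semicolons, each of 6 numbers parted by spaces: the shift along the tool's x, y, z in m, then the turn, a rotation vector about the tool's x, y, z in rad. In form: x y z wx wy wz; .... A call has 1 to 8 rows; each row shifts and turns the commanded pose from where the row before left it, along the tool's axes as they then stand; what a row does not reach is not made up. A row lasts 1/12 s, in which the tool goes at most 41.7 mm and 7.16 degrees, less where a joint would pass 70% of its speed; a pose out of reach is approached as far as the arm can. A call with a gripper value outside its range is refused whole. "fingers" is the opening in per cent of the stroke, from 0 (shut) to 100 (fully open), set as the call begins (left out, the last holds). The fingers move at their own pace and stop on an object; "force" is the grip in N (left out, the last holds). Time passes only in rows, so rows that do not move let the fingers close. It gives the time, the measured TCP pose, the force, the opening and the grip force at its end, in the units of the state.
- arm.state(): the state, without advancing time (a new reading comes with each control period).
- arm.snapshot(name): name is "scene" or "top" or "wrist"; returns a dict with "img" (384x512x3 uint8, red, green, blue), "depth" (384x512 float32, m along the optical axis (not along the pixel's ray), 0 where there is no reading), "camera_matrix" (3x3 intrinsics, pixels), "world_from_camera" (4x4, takes a point from camera to world coordinates). Camera axes: x right, y down, z forward; pixel columns grow to the right and rows downward; lengths in m; the calibration is good to about 2 mm. A picture is of the moment at which its call begins.
- arm.hand_in(): hands the job in; it is judged then, once.
The state is a dict: "clock": time; "qpos": joint angles; "joint_velocities": joint speeds; "joint_torque": joint torques, N m; "eef_pos": TCP position; "eef_rot": TCP orientation; "force": force on the tool from outside, world axes, zero at the start; "wrist_torque": the same for the moment, N m; "finger_gap": opening from 0.0 (shut) to 1.0 (fully open); "gripper_force": force on a finger pad.
Only numpy, scipy, OpenCV 4.12 (cv2) and the standard library are available. Lean on these libraries where they do the work, as an engineer would, in place of code of your own. Each camera call takes 0.05 s, during which the arm holds its last target. There are 200 camera calls.

## Working session

There is one attempt and no reset: what is moved stays moved. The work goes in short steps, Python scripts to look and compute and a tool call to move; the robot and the scene stay as the last step left them, time stands still between calls to the robot, and variables do not carry over. Pictures are saved under pics/ and viewed, at most 10 in all, crops included, and the job is handed in when it is done.

Besides the shell and the picture viewer there is one more tool, called after "Emit:" as name(argument=value, ...) on one line, values as JSON. move_arm: Moves the arm, as the interface text tells. Its arguments: {"type":"object","properties":{"deltas":{"type":"string"},"fingers":{"type":"number"},"force":{"type":"number"}},"required":["deltas"]}

```bash
mkdir -p pics
cat > h.py <<'E'
import numpy as np, cv2
from cell import arm
def snap(n,f):
    s=arm.snapshot(n); cv2.imwrite(f'pics/{f}.png',s['img'][:,:,::-1]); np.savez(f'pics/{f}.npz',**s); return s
def cloud(s):
    K=s['camera_matrix'];d=s['depth'];v,u=np.mgrid[:d.shape[0],:d.shape[1]]
    P=np.stack([(u-K[0,2])/K[0,0]*d,(v-K[1,2])/K[1,1]*d,d],-1);T=s['world_from_camera']
    W=P@T[:3,:3].T+T[:3,3]; W[d==0]=np.nan; return W
E
python3 - <<'E'
from h import *
a=snap('top','top1');b=snap('scene','scene1')
cv2.imwrite('pics/both.png',cv2.resize(np.hstack([a['img'],b['img']])[:,:,::-1],(800,300)))
s=arm.state();print({k:np.round(v,3) for k,v in s.items()})
W=cloud(a);print(np.round(a['world_from_camera'],2))
for lo,hi in [(.045,.056),(.1,.14)]:
    m=(W[...,2]>lo)&(W[...,2]<hi)&(W[...,0]>.35);print(m.sum(),np.nanmin(W[m],0),np.nanmax(W[m],0),np.median(W[m],0))
E
```

```text
{'clock': np.float64(0.1), 'qpos': array([-1.208,  0.492,  1.559,  0.   ,  1.092, -0.106]), 'joint_velocities': array([-0.001, -0.   , -0.   ,  0.   ,  0.   , -0.   ]), 'joint_torque': array([ 1.0000e-03, -6.1363e+01, -2.5860e+01,  6.9000e-02,  4.7000e-02,
       -0.0000e+00]), 'eef_pos': array([ 0.282, -0.557,  0.214]), 'eef_rot': array([-0.   ,  0.973,  0.232, -0.   ]), 'force': array([ 0.221, -0.251, -0.108]), 'wrist_torque': array([-0.006, -0.028, -0.004]), 'gripper_force': np.float64(0.0), 'finger_gap': np.float64(1.001)}
[[ 0.01 -0.99  0.16  0.37]
 [-1.   -0.01  0.01  0.01]
 [-0.01 -0.16 -0.99  0.99]
 [ 0.    0.    0.    1.  ]]
2430 [ 0.35660216 -0.37261693  0.04501405] [0.95016508 0.66910235 0.05599927] [ 0.64560296 -0.04448698  0.05086213]
15999 [ 0.55192092 -0.40557751  0.10000297] [0.9096432  0.58993947 0.13999318] [0.76430419 0.03504065 0.11659833]
```

View pics/top1.png

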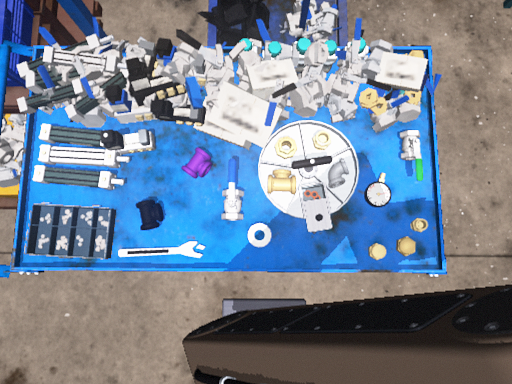

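View pics/scene1.png

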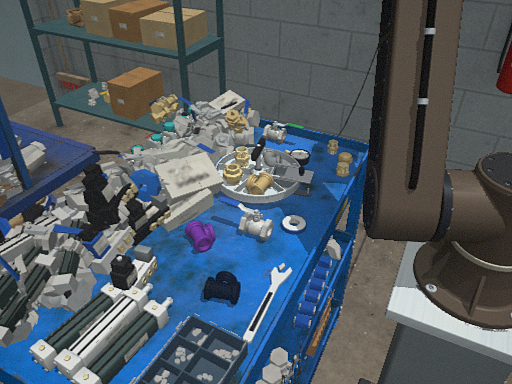

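The top view shows the carousel centred near px (308,168), with its handle bar at (311,161). The lid is out towards (318,215) with its knob at (319,217). The tee is at (282,181) in the left bay, the tape at (259,235), the valve at (233,195) and the gauge at (378,192). Next I'll measure the axis, bar, knob and pointer.

Run:
```python
from h import *
a=dict(np.load('pics/top1.npz'));W=cloud(a)
c=a['img'][100:270,220:400,::-1];cv2.imwrite('pics/crop.png',cv2.resize(c,None,fx=3.3,fy=3.3,interpolation=cv2.INTER_CUBIC))
roi=np.zeros(W.shape[:2],bool);roi[110:245,245:365]=1
def rep(n,m):
    p=W[m&roi].astype(np.float32);r=cv2.minAreaRect(p[:,:2]*1000);print(n,len(p),np.round(p.mean(0),4),r)
z=W[...,2]
# rim circle fit
m=roi&(z>.046)&(z<.058);p=W[m][:,:2];
g=np.array([.64,-.05])
from scipy.optimize import least_squares
for it in range(4):
    q=p[np.abs(np.hypot(*(p-g).T)-.1175)<(.02,.01,.006,.005)[it]]
    g=least_squares(lambda c:np.hypot(*(q-c).T)-.118,g).x
print('axis',g,len(q))
d=np.hypot(W[...,0]-g[0],W[...,1]-g[1])
rep('bar',(z>.11)&(z<.14)&(d<.06))
rep('knob',(z>.076)&(z<.092)&(d>.07)&(d<.16))
rep('lid',(z>.055)&(z<.066)&(d>.05)&(d<.17))
# low things in front near pointer
ang=np.degrees(np.arctan2(W[...,1]-g[1],W[...,0]-g[0]))
m=(z>.006)&(z<.035)&(d>.122)&(d<.165)&(abs(ang)>110)
for v,u in np.argwhere(m):print(u,v,np.round(W[v,u],3),round(ang[v,u],1),a['img'][v,u])
```

```text
axis [ 0.63201655 -0.05683263] 117
bar 46 [ 0.6547 -0.0069  0.1383] ((656.92138671875, -7.287437438964844), (9.345222473144531, 30.652179718017578), 74.82478332519531)
knob 373 [ 0.6533 -0.0309  0.0833] ((607.329833984375, -83.83694458007812), (164.79115295410156, 256.01849365234375), 6.417684078216553)
lid 1102 [ 0.5524 -0.1063  0.0607] ((590.853759765625, -72.26947021484375), (252.0836181640625, 247.1497039794922), 83.68214416503906)
346 164 [ 0.581 -0.195  0.027] -110.2 [231 234 239]
347 164 [ 0.581 -0.197  0.029] -110.1 [236 238 244]
347 165 [ 0.579 -0.197  0.027] -110.8 [234 236 243]
348 165 [ 0.579 -0.2    0.027] -110.5 [236 240 243]
349 165 [ 0.578 -0.202  0.028] -110.3 [234 238 243]
350 165 [ 0.578 -0.204  0.029] -110.0 [236 239 244]
347 166 [ 0.576 -0.197  0.028] -111.8 [233 235 240]
348 166 [ 0.576 -0.199  0.029] -111.5 [238 241 245]
349 166 [ 0.576 -0.202  0.027] -111.1 [237 239 244]
350 166 [ 0.576 -0.204  0.028] -110.8 [238 240 245]
351 166 [ 0.575 -0.206  0.031] -110.7 [237 240 244]
352 166 [ 0.576 -0.209  0.029] -110.3 [238 240 245]
353 166 [ 0.575 -0.211  0.031] -110.
[... 28230 characters left out ...]
 0.027] -171.0 [238 239 242]
301 209 [ 0.47  -0.084  0.03 ] -170.3 [241 243 246]
285 210 [ 0.468 -0.046  0.03 ] 176.4 [240 241 245]
286 210 [ 0.468 -0.049  0.03 ] 177.2 [234 235 239]
288 210 [ 0.468 -0.054  0.029] 178.9 [229 230 235]
289 210 [ 0.468 -0.056  0.03 ] 179.7 [232 234 238]
290 210 [ 0.468 -0.058  0.031] -179.5 [234 236 240]
291 210 [ 0.468 -0.061  0.03 ] -178.7 [235 236 241]
292 210 [ 0.468 -0.063  0.027] -177.8 [235 237 241]
293 210 [ 0.468 -0.065  0.034] -177.1 [234 236 240]
294 210 [ 0.468 -0.068  0.032] -176.2 [236 237 241]
295 210 [ 0.468 -0.07   0.028] -175.3 [237 237 241]
296 210 [ 0.468 -0.073  0.029] -174.5 [237 239 242]
297 210 [ 0.468 -0.075  0.028] -173.6 [236 238 241]
```

View pics/crop.png

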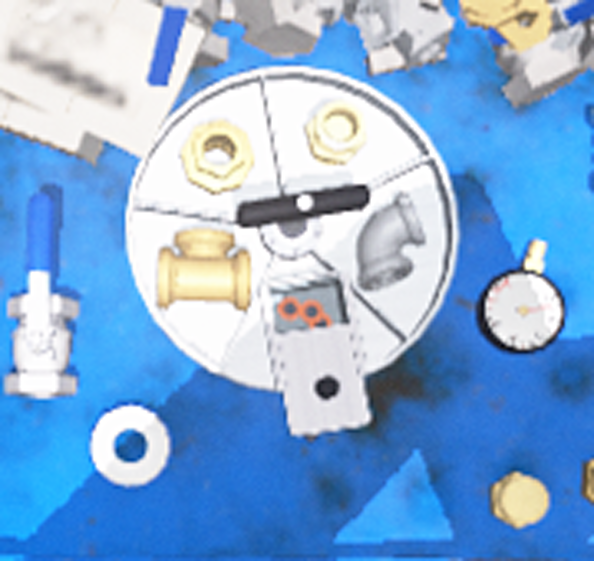

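The crop shows the tee at crop px (205,275), the knob at (326,388), the bar from (240,213) to (368,200) and the pan centre near (290,230). The pointer is hidden under the lid. My axis fit started from a bad guess, so I'll redo it from a better one.

```bash
cat >> h.py <<'E'
from scipy.optimize import least_squares
def axis(W):
    z=W[...,2];p=W[(z>.049)&(z<.057)][:,:2];g=np.array([.564,-.10])
    for t in (.012,.008,.005,.004):
        q=p[np.abs(np.hypot(*(p-g).T)-.118)<t]
        g=least_squares(lambda c:np.hypot(*(q-c).T)-.118,g,loss='soft_l1',f_scale=.002).x
    return g,len(q)
def rect(W,m):
    p=W[m];r=cv2.minAreaRect((p[:,:2]*1000).astype(np.float32));return len(p),np.round(np.median(p,0),4),np.round(np.r_[r[0],r[1],r[2]],1)
E
python3 - <<'E'
from h import *
a=dict(np.load('pics/top1.npz'));W=cloud(a);g,n=axis(W);print(g,n)
z=W[...,2];d=np.hypot(W[...,0]-g[0],W[...,1]-g[1]);dark=a['img'].max(2)<70
print('bar',rect(W,(z>.12)&(z<.136)&(d<.055)))
print('knob',rect(W,(z>.077)&(z<.09)&(d>.09)&(d<.15)&dark))
m=(z>.055)&(z<.067)&(d>.05)&(d<.17)&(W[...,0]<g[0]-.03)&(abs(W[...,1]-g[1])<.06);print('lid',rect(W,m))
i=a['img'].astype(int);br=(i[...,0]-i[...,2]>60)&(d<.115)&(W[...,1]>g[1]+.02)&(W[...,0]<g[0]+.005)&(z>.035);print('tee',rect(W,br))
for n,(u,v) in dict(tape=(252,235),valve=(233,205),gauge=(378,192)).items():print(n,W[v,u])
print(arm.state()['eef_rot'])
E
```

```text
[ 0.56621198 -0.09925447] 460
bar (296, array([ 0.5654, -0.0984,  0.1269]), array([566.6, -99.1,  16.7,  89.1,   9.6]))
knob (24, array([ 0.4472, -0.1177,  0.0818]), array([ 447.2, -118.5,   11.4,    9.3,   87.5]))
lid (947, array([ 0.4676, -0.1142,  0.0589]), array([ 476. , -100. ,  118.3,  118.8,    0.8]))
tee (394, array([ 0.5329, -0.038 ,  0.0661]), array([531. , -36.6,  63. ,  51.8,  89.2]))
tape [0.4090302  0.03203865 0.01067367]
valve [0.47526263 0.07517009 0.06280487]
gauge [ 0.51331414 -0.27057608  0.02383188]
[-4.84822986e-04  9.72656037e-01  2.32249855e-01 -5.44404683e-05]
```

Checks out: the bar measures 16.7 x 89 mm, the knob top is at z 0.082, and the knob is 121 mm out, so the lid is open about 35 mm. The turntable yaw is about 9.5° and the axis is at (0.566, -0.099). I'll close the fingers, line the tool x axis up with the radius, and go in front of the knob.

Emit:
move_arm(deltas="0 0 0 0 0 0.1; 0 0 0 0 0 0.1; 0 0 0 0 0 0.102; 0.0136 -0.029 0 0 0 0; 0.0136 -0.029 0 0 0 0; 0.0136 -0.029 0 0 0 0; 0.0136 -0.029 0 0 0 0; 0.0136 -0.029 0 0 0 0", fingers=0, force=20)

```text
clock: 0.77
eef_pos: [0.3254, -0.4017, 0.2144]
eef_rot: [-0.0, 0.997, 0.083, -0.0]
force: [1.2, -0.3, -0.8]
finger_gap: 0.498
gripper_force: 0.0
```

Emit:
move_arm(deltas="0.0136 -0.029 0 0 0 0; 0.0136 -0.029 0 0 0 0; 0.0136 -0.029 0 0 0 0; 0.0136 -0.029 0 0 0 0; 0.0136 -0.029 0 0 0 0; 0.0136 -0.029 0 0 0 0; 0.0136 -0.029 0 0 0 0; 0.0136 -0.029 0 0 0 0")

```text
clock: 1.43
eef_pos: [0.3942, -0.1549, 0.2146]
eef_rot: [-0.0, 0.997, 0.083, -0.0]
force: [1.0, -0.5, -0.5]
finger_gap: 0.008
gripper_force: 0.0
```

Emit:
move_arm(deltas="0.0136 -0.029 0 0 0 0; 0 0 0 0 0 0; 0 0 0 0 0 0")

```text
clock: 1.68
eef_pos: [0.4029, -0.1244, 0.2146]
eef_rot: [0.0, 0.996, 0.085, -0.0]
force: [0.0, -0.4, -0.3]
finger_gap: 0.005
gripper_force: 0.0
```

Emit:
move_arm(deltas="0 0.002 0.03 0 0 0; 0 0 0.03 0 0 0; 0 0 0.03 0 0 0; 0 0 0.03 0 0 0; 0 0 0.0245 0 0 0; 0 0 0 0 0 0; 0 0 0 0 0 0")

```text
clock: 2.27
eef_pos: [0.4026, -0.1282, 0.0697]
eef_rot: [-0.001, 0.997, 0.083, -0.001]
force: [0.3, -0.3, -0.3]
finger_gap: 0.006
gripper_force: 0.0
```

Emit:
move_arm(deltas="0.006 0 0 0 0 0; 0.006 0 0 0 0 0; 0.006 0 0 0 0 0; 0.005 0 0 0 0 0; 0.005 0 0 0 0 0; 0 0 0 0 0 0")

```text
clock: 2.77
eef_pos: [0.4318, -0.1228, 0.0705]
eef_rot: [0.0, 0.996, 0.084, 0.001]
force: [-0.7, -0.0, -0.1]
finger_gap: 0.006
gripper_force: 0.0
```

Emit:
move_arm(deltas="0.005 0 0 0 0 0; 0.005 0 0 0 0 0; 0.005 0 0 0 0 0; 0.005 0 0 0 0 0; 0.004 0 0 0 0 0; 0 0 0 0 0 0")

```text
clock: 3.27
eef_pos: [0.4553, -0.1189, 0.0701]
eef_rot: [0.0, 0.997, 0.083, 0.0]
force: [-0.4, -0.2, 0.0]
finger_gap: 0.005
gripper_force: 0.0
```

Emit:
move_arm(deltas="0.003 0 0 0 0 0; 0.003 0 0 0 0 0; 0.0015 0 0 0 0 0; 0 0 0 0 0 0")

```text
clock: 3.6
eef_pos: [0.4616, -0.1176, 0.07]
eef_rot: [-0.0, 0.997, 0.083, -0.0]
force: [-2.5, 0.5, 0.3]
finger_gap: 0.006
gripper_force: 1.1
```

Emit:
move_arm(deltas="0.0015 0 0 0 0 0; 0.0015 0 0 0 0 0; 0 0 0 0 0 0")

```text
clock: 3.85
eef_pos: [0.4619, -0.1166, 0.0699]
eef_rot: [-0.001, 0.996, 0.084, -0.003]
force: [-16.2, -2.4, 9.3]
finger_gap: 0.007
gripper_force: 7.7
```

Run:
```python
from h import *
a=snap('top','top2');print(arm.state()['force'])
c=a['img'][100:270,220:400,::-1];cv2.imwrite('pics/crop2.png',cv2.resize(c,None,fx=3.3,fy=3.3,interpolation=cv2.INTER_CUBIC))
```

```text
[-15.2796012   -2.87888732   8.6453625 ]
```

View pics/crop2.png

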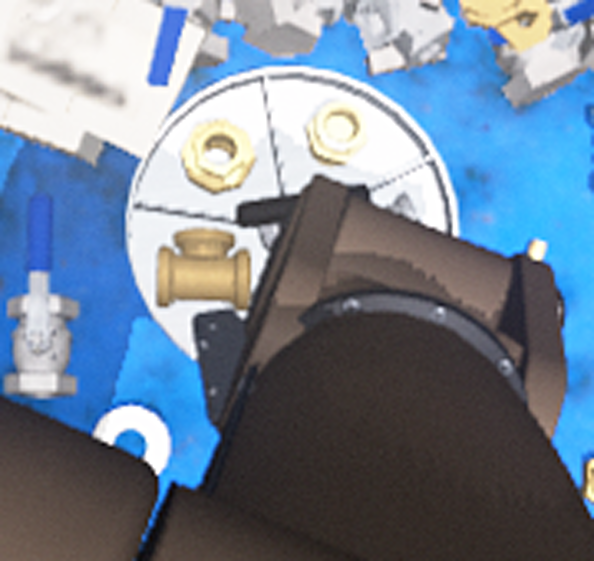

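The lid came up hard against its stop at 16 N, and the pan hasn't visibly turned. I'll back off, rise, and look with the wrist camera for the lid and the pointer.

Emit:
move_arm(deltas="-0.008 0 0 0 0 0; -0.012 0 0 0 0 0; -0.01 0 -0.03 0 0 0; 0 0 -0.04 0 0 0; 0 0 -0.04 0 0 0; 0 0 -0.04 0 0 0; 0 0 -0.04 0 0 0; 0 0 -0.04 0 0 0", fingers=100)

```text
clock: 4.57
eef_pos: [0.4348, -0.1221, 0.3026]
eef_rot: [0.0, 0.997, 0.083, 0.001]
force: [0.3, -0.4, -0.7]
finger_gap: 0.509
gripper_force: 0.0
```

Run:
```python
from h import *
a=snap('wrist','w1');print(arm.state()['eef_pos'])
W=cloud(a);g,n=axis(W);print(g,n);z=W[...,2];d=np.hypot(W[...,0]-g[0],W[...,1]-g[1])
print('knob',rect(W,(z>.076)&(z<.09)&(d>.07)&(d<.15)&(a['img'].max(2)<70)))
```

```text
[ 0.43702928 -0.12293702  0.30955633]
[ 0.56443926 -0.1015898 ] 1289
knob (0, array([nan, nan, nan]), array([0., 0., 0., 0., 0.]))
  return _methods._mean(a, axis=axis, dtype=dtype,
  ret = um.true_divide(
```

View pics/w1.png

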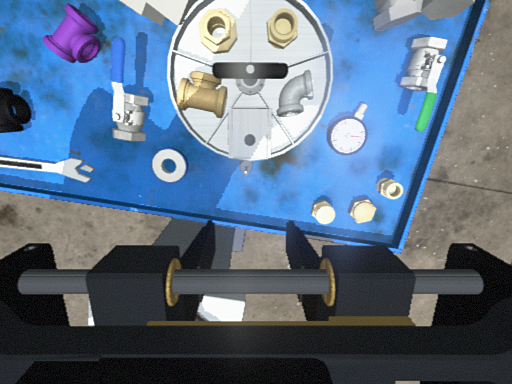

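The wrist view shows the lid home, its edge inside the rim, with the knob at (249,139). The pointer with its pin is near (246,170), the tee is at (202,94) and the bar centre at (251,70). Next I'll measure the pin, knob, tee and bar angles.

Run:
```python
from h import *
a=dict(np.load('pics/w1.npz'));W=cloud(a);g=axis(W)[0];z=W[...,2];d=np.hypot(W[...,0]-g[0],W[...,1]-g[1])
i=a['img'].astype(int);ang=np.degrees(np.arctan2(W[...,1]-g[1],W[...,0]-g[0]))%360
cv2.imwrite('pics/crop3.png',cv2.resize(a['img'][120:190,200:290,::-1],None,fx=7,fy=7,interpolation=cv2.INTER_CUBIC))
low=(z<.03)&(d>.123)&(d<.157)&(abs(ang-180)<35)&(i[...,2]-i[...,0]<60)
print('pointer',rect(W,low),'ang',np.round(np.percentile(ang[low],[5,50,95]),1))
hi=low&(z>.012);print('pin',rect(W,hi), d[hi].mean() if hi.any() else 0,np.median(ang[hi]))
print('bar',rect(W,(z>.118)&(z<.136)&(d<.06)))
k=(z>.073)&(z<.09)&(d>.06)&(d<.16)&(abs(ang-190)<30)&(i.max(2)<110);print('knob',rect(W,k),np.median(d[k]),np.median(ang[k]))
t=(i[...,0]-i[...,2]>45)&(d<.115)&(d>.03)&(z>.035)&(ang>85)&(ang<165);r=rect(W,t);print('tee',r,np.hypot(*(r[2][:2]/1000-g)),np.degrees(np.arctan2(r[2][1]/1000-g[1],r[2][0]/1000-g[0])))
```

```text
pointer (436, array([ 4.356e-01, -1.510e-01,  1.000e-04]), array([ 436.7, -106. ,   43.2,  154.6,    0. ])) ang [182.2 201.2 213.2]
pin (12, array([ 0.4238, -0.1182,  0.0244]), array([ 423. , -118.3,    4.6,    3.5,   48.9])) 0.14215588495478668 186.74403312048779
bar (1157, array([ 0.5634, -0.1012,  0.1278]), array([ 564.5, -102.1,   16.4,   88.7,    9.2]))
knob (0, array([nan, nan, nan]), array([0., 0., 0., 0., 0.])) nan nan
tee (1333, array([ 0.531 , -0.036 ,  0.0681]), array([533.1, -34. ,  49.7,  70.6,   1.5])) 0.07450188490950424 114.87566683851756
  return _methods._mean(a, axis=axis, dtype=dtype,
  ret = um.true_divide(
  ret = ret.dtype.type(ret / rcount)
```

View pics/crop3.png

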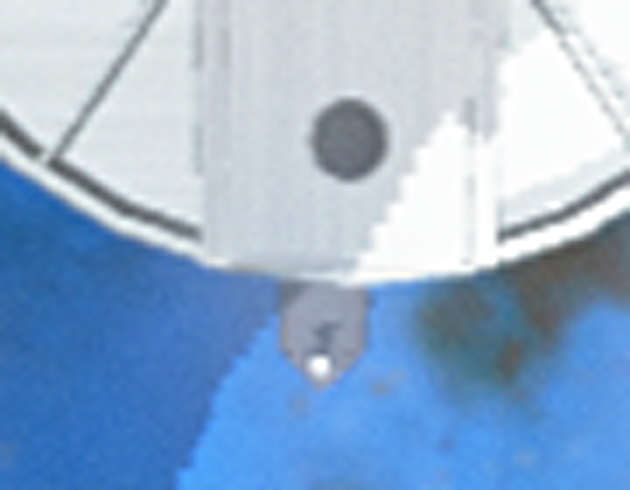

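Emit:
move_arm(deltas="0.026 0 0 0 0 0; 0.026 0 0 0 0 0; 0.026 0 0 0 0 0; 0.026 0 0 0 0 0; 0.026 -0.001 0 0 0 0; 0 0 0 0 0 -0.12; 0 0 0 0 0 -0.12; 0 0 0 0 0 -0.12")

```text
clock: 5.28
eef_pos: [0.5637, -0.0995, 0.2997]
eef_rot: [0.0, 0.965, 0.263, 0.0]
force: [-0.1, 0.7, -0.1]
finger_gap: 0.999
gripper_force: 0.0
```

Emit:
move_arm(deltas="0 0 0 0 0 -0.12; 0 0 0 0 0 -0.12; 0 0 0 0 0 -0.12; 0 0 0 0 0 -0.12; 0 0 0 0 0 -0.12; 0 0 0 0 0 -0.12; 0 0 0 0 0 -0.12; 0 0 0 0 0 -0.12")

```text
clock: 5.95
eef_pos: [0.5634, -0.0997, 0.3001]
eef_rot: [0.0, 0.734, 0.679, 0.0]
force: [0.3, 0.3, 0.0]
finger_gap: 1.002
gripper_force: 0.0
```

Emit:
move_arm(deltas="0 0 0 0 0 -0.12; 0 0 0 0 0 -0.12; 0 0 0 0 0 0; 0 0 0 0 0 0")

```text
clock: 6.28
eef_pos: [0.5633, -0.0997, 0.3001]
eef_rot: [0.0, 0.651, 0.759, 0.0]
force: [-0.9, -0.1, -0.0]
finger_gap: 0.999
gripper_force: 0.0
```

Run:
```python
from h import *
a=snap('wrist','w2');s=arm.state();print(s['eef_pos'],s['eef_rot'],s['qpos'],s['finger_gap'])
W=cloud(a);g,n=axis(W);z=W[...,2];d=np.hypot(W[...,0]-.5655,W[...,1]+.1);print(g,n);print(rect(W,(z>.116)&(z<.138)&(d<.06)))
from scipy.spatial.transform import Rotation as R
r=s['eef_rot'];x=R.from_quat(r[[1,2,3,0]]).apply([1,0,0]);print(np.degrees(np.arctan2(x[1],x[0])))
```

```text
[ 0.56326868 -0.09964086  0.30007609] [2.24265125e-04 6.51498119e-01 7.58650204e-01 1.40167389e-04] [-2.90584846e-01  3.39072489e-01  1.57293493e+00  7.81339417e-05
  1.22906145e+00 -4.42292313e-01] 1.0021370774420875
[ 0.56441367 -0.10078806] 1223
(795, array([ 0.5641, -0.0981,  0.1279]), array([ 564.3, -100.6,   14.8,   89.2,    9.1]))
98.6906961651675
```

Emit:
move_arm(deltas="-0.001 0.0012 0.034 0 0 0; 0 0 0.034 0 0 0; 0 0 0.034 0 0 0; 0 0 0.034 0 0 0; 0 0 0.034 0 0 0; 0 0 0.03 0 0 0; 0 0 0 0 0 0; 0 0 0 0 0 0")

```text
clock: 7.0
eef_pos: [0.5643, -0.1004, 0.0996]
eef_rot: [-0.001, 0.651, 0.759, -0.0]
force: [0.6, 0.6, 0.7]
finger_gap: 1.003
gripper_force: 0.0
```

Emit:
move_arm(deltas="0 0 0 0 0 0; 0 0 0 0 0 0; 0 0 0 0 0 0; 0 0 0 0 0 0; 0 0 0 0 0 0; 0 0 0 0 0 0; 0 0 0 0 0 0; 0 0 0 0 0 0", fingers=0, force=30)

```text
clock: 7.67
eef_pos: [0.5645, -0.1004, 0.1002]
eef_rot: [0.0, 0.65, 0.76, -0.0]
force: [0.2, -0.3, 0.2]
finger_gap: 0.489
gripper_force: 0.0
```

Emit:
move_arm(deltas="0 0 0 0 0 0; 0 0 0 0 0 0; 0 0 0 0 0 0; 0 0 0 0 0 0")

```text
clock: 8.0
eef_pos: [0.5645, -0.1004, 0.1001]
eef_rot: [-0.0, 0.65, 0.76, -0.0]
force: [-0.3, -0.2, 0.2]
finger_gap: 0.216
gripper_force: 0.0
```

Emit:
move_arm(deltas="0 0 0 0 0 0; 0 0 0 0 0 0; 0 0 0 0 0 0; 0 0 0 0 0 0")

```text
clock: 8.33
eef_pos: [0.5649, -0.1004, 0.1001]
eef_rot: [0.0, 0.65, 0.76, 0.0]
force: [4.9, 1.0, -3.5]
finger_gap: 0.165
gripper_force: 30.0
```

```bash
cat >> h.py <<'E'
def teeang(W,i,lo,hi,pin=(.4230,-.1183)):
    g=np.array([.5648,-.1006]);z=W[...,2];i=i.astype(int);d=np.hypot(W[...,0]-g[0],W[...,1]-g[1])
    ang=np.degrees(np.arctan2(W[...,1]-g[1],W[...,0]-g[0]))%360
    t=(i[...,0]-i[...,2]>45)&(d<.115)&(d>.03)&(z>.035)&(z<.085)&(ang>lo)&(ang<hi)
    r=rect(W,t);f=np.array(pin)-g;fa=np.degrees(np.arctan2(f[1],f[0]))%360
    v=r[2][:2]/1000-g;print(r,'tee r',np.hypot(*v),'tee ang',np.degrees(np.arctan2(v[1],v[0]))%360,'pointer ang',fa)
E
python3 - <<'E'
from h import *
for n in ('w1','w2','top1'):
    a=dict(np.load(f'pics/{n}.npz'));teeang(cloud(a),a['img'],85,165)
E
```

```text
(1333, array([ 0.531 , -0.036 ,  0.0681]), array([533.1, -34. ,  49.7,  70.6,   1.5])) tee r 0.07375940617982221 tee ang 115.45332598185368 pointer ang 187.11507002845434
(508, array([ 0.5215, -0.0396,  0.068 ]), array([531.5, -37.8,  62.6,  48.4,  86.6])) tee r 0.0710825576354706 tee ang 117.93498491532884 pointer ang 187.11507002845434
(471, array([ 0.5315, -0.0375,  0.0666]), array([ 5.309e+02, -3.660e+01,  5.250e+01,  6.290e+01,  1.000e-01])) tee r 0.07242382204772131 tee ang 117.90960950886613 pointer ang 187.11507002845434
```

Gripped: the opening of 15.7 mm matches the bar and the force is 30 N. The tee is at about 117.5° and the pointer at 187°, so I'll turn +69.5°, which is about -1.21 rad on tool z.

Emit:
move_arm(deltas="0 0 0 0 0 -0.03; 0 0 0 0 0 -0.06; 0 0 0 0 0 -0.08; 0 0 0 0 0 -0.08; 0 0 0 0 0 -0.08; 0 0 0 0 0 -0.08; 0 0 0 0 0 -0.08; 0 0 0 0 0 -0.08")

```text
clock: 9.0
eef_pos: [0.5652, -0.1003, 0.1001]
eef_rot: [0.001, 0.408, 0.913, 0.0]
force: [6.5, 2.5, -4.8]
finger_gap: 0.164
gripper_force: 30.0
```

Emit:
move_arm(deltas="0 0 0 0 0 -0.08; 0 0 0 0 0 -0.08; 0 0 0 0 0 -0.08; 0 0 0 0 0 -0.08; 0 0 0 0 0 -0.08; 0 0 0 0 0 -0.08; 0 0 0 0 0 -0.06; 0 0 0 0 0 -0.05")

```text
clock: 9.67
eef_pos: [0.5653, -0.1, 0.1001]
eef_rot: [0.001, 0.126, 0.992, 0.0]
force: [6.9, 4.7, -4.0]
finger_gap: 0.166
gripper_force: 30.0
```

Emit:
move_arm(deltas="0 0 0 0 0 -0.03; 0 0 0 0 0 -0.02; 0 0 0 0 0 0; 0 0 0 0 0 0; 0 0 0 0 0 0; 0 0 0 0 0 0")

```text
clock: 10.17
eef_pos: [0.5653, -0.1, 0.1001]
eef_rot: [0.001, 0.102, 0.995, 0.0]
force: [7.4, 4.7, -4.4]
finger_gap: 0.168
gripper_force: 30.0
```

Run:
```python
from h import *
for n in ('top','wrist','scene'):
    a=snap(n,n+'3');W=cloud(a)
    try: teeang(W,a['img'],150,222)
    except Exception as e: print(n,e)
s=arm.state();print(s['eef_pos'],s['eef_rot'],s['qpos'][5],s['force'],s['gripper_force'])
cv2.imwrite('pics/m3.png',cv2.resize(np.hstack([cv2.imread('pics/wrist3.png'),cv2.imread('pics/scene3.png')[100:292,200:456].repeat(2,0).repeat(2,1)]),(800,300)))
```

```text
(0, array([nan, nan, nan]), array([0., 0., 0., 0., 0.])) tee r 0.5736892887269205 tee ang 169.9006099204489 pointer ang 187.11507002845434
(3250, array([ 0.4913, -0.1156,  0.068 ]), array([ 492.6, -109.6,   51.7,   65.1,   67.1])) tee r 0.07275877953896691 tee ang 187.1054814776802 pointer ang 187.11507002845434
(252, array([ 0.4922, -0.1026,  0.0678]), array([ 491.3, -104.8,   48.5,   65.6,   66.8])) tee r 0.073619902200424 tee ang 183.27048792318354 pointer ang 187.11507002845434
[ 0.5652864  -0.10004683  0.10011765] [7.99807176e-04 1.02219677e-01 9.94761513e-01 1.75509355e-04] -1.6571754490668382 [ 6.95041185  4.85015934 -4.22422165] 29.997898936271667
  return _methods._mean(a, axis=axis, dtype=dtype,
  ret = um.true_divide(
```

View pics/m3.png

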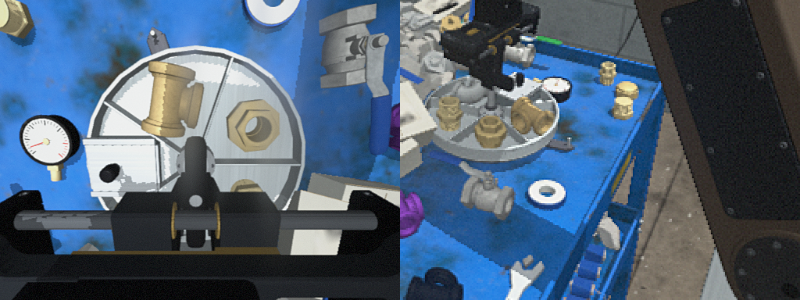

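The wrist view shows the tee at (168,98) on the line from the handle to the pointer pin at (157,38). The lid is home and all four fittings are in their bays. The tee measures 187.1°, the same as the pointer, and the grip is 30 N.

Emit:
move_arm(deltas="0 0 0 0 0 0; 0 0 0 0 0 0; 0 0 0 0 0 0; 0 0 0 0 0 0")

```text
clock: 10.65
eef_pos: [0.5653, -0.1, 0.1001]
eef_rot: [0.001, 0.102, 0.995, 0.0]
force: [7.0, 4.3, -4.3]
finger_gap: 0.166
gripper_force: 30.0
```

```bash
python3 -c "
from cell import arm
print(arm.hand_in())"
```

```text
the job is handed in; nothing more can be done
None
```

I pushed the lid home first, then turned the carousel until the tee was in line with the pointer, and handed the job in at about 11 s with the T-handle still gripped at 30 N; no verdict came back.

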